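# Unhook the drip tray of the candle flattening plate

## Task

The drip tray on the front of the candle flattening plate is due for cleaning. Turn the wing of its cam lock clockwise until the sprung plunger drops into the notch, then lift the tray, shift it to the left so that its keyholes come over the screw heads, and pull it off towards you without forcing it. Set it down upright in the middle of the cork board and let go; leave the lock open and the other things on the bench undisturbed.

Things in the scene. Friction and masses are not known exactly. Their poses are not given: they have to be found in the camera images.
- machine: Candle-base flattening plate: white steel housing 300 mm wide (y), 250 deep (x), deck 140 mm above the bench; at its back a heated plate (cold), top 156 mm above the bench. Fixed. Origin at bench level under the middle of the front face (plane x = 0); x into the machine, away from the robot, y to the robot's left, z up. A drain spout 18 mm wide reaches 30 mm out of the face at y = 0, 142 mm above the bench.
- screw_left (a point): Left shoulder screw on the front face, which the tray hangs on: this point is on its axis at the face, at (0, 67.5, 127) mm in the machine's frame (the right one: point screw_right). The shank, 6 mm diameter, stands 7 mm out to -x; on it a head of 14 mm diameter, 4 mm thick. Axes as the machine's.
- screw_right (a point): Right shoulder screw, the same as screw_left; at (0, -46.5, 127) mm in the machine's frame. To its right on the face, at y = -117 mm, are a thermostat dial and a switch that reach 15 mm out.
- cam (a joint): Cam lock on the deck, vertical axis at (28, 58) mm in the machine's frame. Radians, growing clockwise seen from above, -0.3 to 1.7; starts at -0.2 to 0.2. Near 0 its eccentric reaches out 3 mm above the tray's left ear and blocks lifting; it is clear from 1.25. The notch is centred at 1.40 (the cam rests in it at 1.33 to 1.43): the plunger pulls it in from about 1.3. Turning takes under 0.1 N m.
- cam_grip (a point): Grip point on the cam's axis, 187 mm above the bench, turning with the cam (at cam 0 its x is the machine's x). The black wing is 48 mm long along this x, 12 mm thick along y; top 13 mm above, foot 23 mm below this point, on a black disc of 34 mm diameter. The plunger block behind the cam (machine x 58 to 84 mm) has its top 25 mm below this point.
- follower (a joint): Sprung plunger that rides on the rim of the cam's index disc from behind, moving along the machine's x. Metres: about 0 on the rim, 0.0035 to 0.004 when it has dropped home into the notch. Spring about 5 N.
- tray: Steel drip tray, 70 mm (x) by 160 mm (y), walls 38 mm high, flat underside, 0.3 to 0.6 kg. Origin under the middle of its floor. It hangs with its back (+x) to the machine, axes as the machine's, origin 37 mm before the face, 64 mm above the bench, drooping 1.5 degrees at the front; held level it has 1.5 mm of play in x. At the back (x 31 to 35 mm) two upright ears with L-shaped keyholes rise to 75 mm, at y 35 to 80 and -80 to -35 mm.
- slot_left (a point): Left ear's keyhole, in mid-thickness of the ear at (33, 67.5, 62) mm in the tray's frame: where the shank's axis sits as the tray hangs. From here a slot 9 mm wide runs down. Lifting the tray 14 mm brings the shank level with a cross channel 9 mm high; at about 15.5 mm it stops against the slot's lower end. The channel leads from there to the entry hole, to the right (-y).
- hole_left (a point): Centre of the left ear's entry hole, 18 mm square, in mid-thickness of the ear: 18 mm to the right (-y) of and 14 mm below slot_left. The screw's 14 mm head passes only here, with 2 mm of room all round: tray up 14 mm, then left (+y) 18 mm (it stops at 24 mm, against the hole's far side), then out to -x. The head's front is 11 mm from the face.
- hole_right (a point): Centre of the right ear's entry hole, of the same shape as hole_left, 114 mm to its right; its slot lies 18 mm to the left of and 14 mm above it, likewise. Both ears engage and come free together.
- tray_grip (a point): Grip point of the tray: a flat black plastic tab in the middle of the front wall, 64 mm wide (y), 12 mm thick, 42 mm long, leaning outwards (-x) by 20 degrees as it rises. The point is in mid-thickness, 17 mm from the top edge, at (-41, 0, 59.5) mm in the tray's frame; axes as the tray's. In them the tab rises along (-0.342, 0, 0.940), its broad faces look along (0.940, 0, 0.342).
- cork_board: Cork board, 180 mm (x) by 240 mm (y), 10 mm thick, fixed flat on the bench beside the machine, to its left or right. Origin under its centre, so its top is 10 mm above this.
- pillar: Plain honey-coloured pillar candle, 60 mm diameter, 75 mm tall, standing on the heated plate; origin under its centre. A bystander.
- ribbed_candle: Finely ribbed dark green pillar candle, 60 mm diameter, 100 mm tall, standing behind the cork board; origin under its centre. A bystander.
- tall_mould: Pale silicone tube mould, 68 mm diameter, 110 mm tall, open at the top, behind the cork board; origin under its centre. A bystander.
- wax_loaf: Loaf of raw honey-coloured wax, 75 x 135 x 37 mm, lying on the bench in front of the machine; origin under its centre. A bystander.
- wick_bar: Wooden wick-centring stick, 150 x 12 x 6 mm, lying on the bench in front of the cork board; origin under its centre. A bystander.
- wick_tin: Small open aluminium tin, 64 mm diameter, 45 mm tall, on the bench between the machine and the cork board; origin under its centre. A bystander.
Not all that is in view belongs to the job. Leave any blue look-alike of the tray alone.

How it is judged (in metres and radians):
On the way, in this order (a step that is already met when the one before it is completed fails the run):
1. the cam lock is turned until its plunger has dropped into the notch (value of joint follower above 0.0027 m), for 0.2 s.
2. the tray is off its screws, in the gripper and clear of the machine (x of tray in the frame of machine below -0.06 m and contact force between tray and machine below 0.1 N and contact force between tray and the fingers above 1 N), for 0.1 s.
At the end, for the whole second after the job is handed in: The tray stands upright (within 0.06 rad), released and at rest on the cork board, its centre within 50 mm of the board's centre along each of the board's axes, and the cam lock is still open with its plunger dropped more than 2.7 mm into the notch (x of tray in the frame of cork_board between -0.05 and 0.05 m and y of tray in the frame of cork_board between -0.05 and 0.05 m and z of tray in the frame of cork_board between 0.006 and 0.014 m and angle between tray's own z axis and vertical below 0.06 rad and linear speed of tray below 0.01 m/s and contact force between tray and cork_board above 1 N and value of joint follower above 0.0027 m); the robot touches nothing.
It fails at once if the tray is forced: more than 80 N between it and the machine (contact force between tray and machine above 80 N).
It fails at once if the tray is let go in the air (x of tray in the frame of machine below -0.06 m and z of tray in the frame of cork_board above 0.025 m and contact force between tray and the fingers below 0.05 N).
It fails at once if another thing on the bench is moved more than 25 mm or tipped (distance of any of pillar, ribbed_candle, tall_mould, wax_loaf, wick_bar, wick_tin from where it was at the start of the episode above 0.025 m or angle between any of pillar, ribbed_candle, tall_mould, wax_loaf, wick_bar, wick_tin's own z axis and vertical above 0.35 rad).
It also fails if it takes over 67 s, if anything falls off the work surface, if the arm or the gripper's body presses on something with over 40 N, if the wrist force passes 120 N, or if a joint passes its speed limit or range.

## Robot

A 6-joint arm with a two-finger parallel gripper is mounted at the origin on the work surface. World frame = base frame: x ahead of the robot, y to its left, z up, the work surface at z = 0. Lengths are in m, angles in degrees, forces in N, time in s.
With the tool pointing down it reaches from about 0.4 to 0.825 m from the base axis. Payload 7 kg.
Tool frame: the origin (TCP) lies at the very end of the fingers, on their centre line; the grasp point (between the pads) lies 19 mm behind it; x points along the fingers, z is the direction in which the jaws open and shut, and the axes are right-handed (so a half turn about x gives the same grasp; the last joint's range is limited). The gripper opens to 88 mm and grips with 3 to 60 N. Pads are 19 mm wide; open, the fingers measure 130 mm over their backs; the gripper's body (78 mm by 193 mm) begins 47 mm behind the grasp point.
Start: joints at [86.179, 20.546, 0.682, 0, -70.136, -16.507], TCP at [0.235, 0.633, 0.189] pointing down, gripper open.
Joint ranges: [-176.03, 176.03], [-82.01, 121.73], [-58.28, 71.71], [-173.87, 95.51], [-174.79, -0.11], [-173.66, 173.66]. Speed limits (degrees/s): [136.94, 136.94, 172.46, 180, 180, 180].

## Interface

Orientations are given as [roll, pitch, yaw] about the fixed x, y, z axes, in that order (R = Rz(yaw) Ry(pitch) Rx(roll)).
In Python, from plant import sensors, cams, workorder gives the robot as it stands. The module is installed in compiled form; this text tells all that it offers.
- The arm moves only by the shell command python3 -m handwheel 'ROWS' [OPENING] [FORCE]. ROWS is JSON, one flat list of numbers, 4 for each row, row after row: the shift along the tool's x, y, z in cm, then the turn about the tool's x in degrees. A call has exactly 10 rows; each row is the pose to reach, as a shift and turn from the pose commanded when the call began, along the tool's axes at that moment; what a row does not reach only later rows make up. A row lasts 1/8 s, in which the tool goes at most 62.5 mm and 10.7 degrees, less where a joint would pass 70% of its speed; a pose out of reach is approached as far as the arm can. A call with a gripper value outside its range is refused whole. OPENING is the finger opening in cm, from 0 to 8.76, set as the call begins (- or left out, the last holds). The fingers move at their own pace and stop on an object; FORCE is the grip in N (left out, the last holds). Time passes only in rows, so rows that repeat a pose let the fingers close, or fill a call up. It gives the time, the measured TCP pose, the force and the opening at its end, in the units of the state.
- sensors.get_state(): the state, without advancing time (a new reading comes with each control period).
- cams.capture(name): name is "side" or "top"; returns a dict with "image" (400x640x3 uint8, red, green, blue), "fov_y" (degrees; the focal length in pixels is half the picture's height over the tangent of half this angle, whatever the lens; pixels are square), "cx", "cy" (the principal point, pixels), "xyz" and "rotation" of the camera in the world. Camera axes: x right, y down, z forward; pixel columns grow to the right and rows downward; lengths in m; the calibration is good to about 2 mm. A picture is of the moment at which its call begins. There is no depth.
- workorder.close_job(): hands the job in, once; it reports no verdict.
The state is a dict: "time_s": time; "joints": joint angles; "qd": joint speeds; "joint_torque": joint torques, N m; "tcp_pos": TCP position; "eef_rot": TCP orientation; "contact_force": force on the tool from outside, world axes, zero at the start; "moment": the same for the moment, N m; "gripper_width": finger opening in m.
Only numpy, scipy, OpenCV 4.12 (cv2) and the standard library are available. Lean on these libraries where they do the work, as an engineer would, in place of code of your own. Each camera call takes 0.05 s, during which the arm holds its last target.

## Working session

There is one attempt and no reset: what is moved stays moved. The work goes in short steps, Python scripts to look and compute and a shell command to move; the robot and the scene stay as the last step left them, time stands still between calls to the robot, and variables do not carry over. Pictures are saved under pics/ and viewed, and the job is handed in when it is done.

```bash
mkdir -p pics; ls
cat > h.py <<'E'
import numpy as np,cv2
from plant import sensors,cams,workorder
from scipy.spatial.transform import Rotation as R
def cap(n,fn=None):
    d=cams.capture(n)
    if fn: cv2.imwrite('pics/'+fn,d['image'][:,:,::-1])
    return d
def f(d): return d['image'].shape[0]/2/np.tan(np.radians(d['fov_y'])/2)
def ray(d,u,v):
    r=np.array([(u-d['cx'])/f(d),(v-d['cy'])/f(d),1.]); r=np.array(d['rotation'])@r
    return np.array(d['xyz']),r/np.linalg.norm(r)
def onz(d,u,v,z):
    o,r=ray(d,u,v); return o+r*(z-o[2])/r[2]
def proj(d,p):
    q=np.array(d['rotation']).T@(np.array(p)-np.array(d['xyz'])); return q[:2]/q[2]*f(d)+[d['cx'],d['cy']]
E
python3 - <<'E'
from h import *
print(sensors.get_state())
for n in('side','top'):
    d=cap(n,n+'0.png'); np.savez(n+'0.npz',**d); print({k:v for k,v in d.items() if k!='image'})
E
```

```text
pics
{'time_s': 0.0, 'joints': array([ 8.61777523e+01,  2.05907721e+01,  6.34074193e-01, -2.17352409e-02,
       -7.01345481e+01, -1.65071626e+01]), 'qd': array([ 0.03610261,  0.09705569,  0.00471018,  0.05945099, -0.04219737,
       -0.0351486 ]), 'joint_torque': array([ 1.59335134e-03, -5.82718921e+01,  2.93041956e+01,  6.99727044e+00,
        7.03483616e-03, -1.49113962e-04]), 'tcp_pos': array([0.2343322 , 0.63243803, 0.18832741]), 'eef_rot': array([   3.88690107,   89.90649356, -106.4499114 ]), 'contact_force': array([0.71713986, 0.59560475, 0.29727701]), 'moment': array([-0.05516031, -0.0328693 ,  0.0055397 ]), 'gripper_width': 0.08764220881335216}
{'fov_y': 54.154491718303994, 'cx': 316.2153679266501, 'cy': 194.49497882339776, 'xyz': array([ 0.2680965 , -0.61671416,  0.98150881]), 'rotation': array([-1.37829052e+02,  9.35494642e-02, -2.38369300e+01])}
{'fov_y': 55.08055139846895, 'cx': 321.8186150874743, 'cy': 196.58776427943425, 'xyz': array([0.36247644, 0.05538163, 0.9895948 ]), 'rotation': array([-166.5127072 ,    0.22623357,  -83.87945888])}
```

```bash
sed -i "s/np.array(d\['rotation'\])/R.from_euler('xyz',d['rotation'],degrees=True).as_matrix()/" h.py; cat h.py | tail -12
```

```text
def cap(n,fn=None):
    d=cams.capture(n)
    if fn: cv2.imwrite('pics/'+fn,d['image'][:,:,::-1])
    return d
def f(d): return d['image'].shape[0]/2/np.tan(np.radians(d['fov_y'])/2)
def ray(d,u,v):
    r=np.array([(u-d['cx'])/f(d),(v-d['cy'])/f(d),1.]); r=R.from_euler('xyz',d['rotation'],degrees=True).as_matrix()@r
    return np.array(d['xyz']),r/np.linalg.norm(r)
def onz(d,u,v,z):
    o,r=ray(d,u,v); return o+r*(z-o[2])/r[2]
def proj(d,p):
    q=R.from_euler('xyz',d['rotation'],degrees=True).as_matrix().T@(np.array(p)-np.array(d['xyz'])); return q[:2]/q[2]*f(d)+[d['cx'],d['cy']]
```

View pics/side0.png

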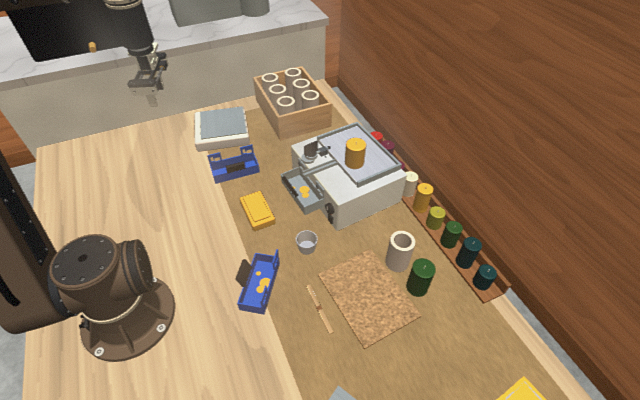

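View pics/top0.png

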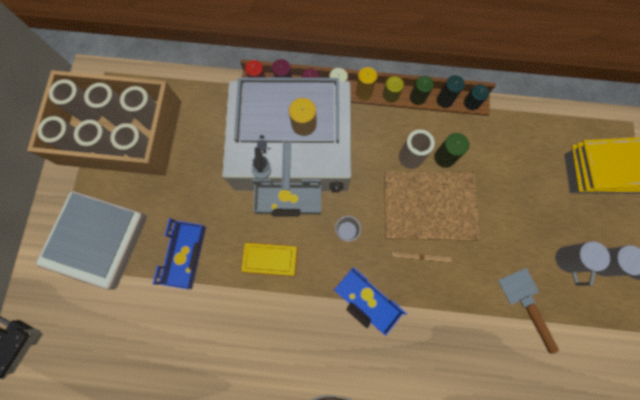

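Run:
```python
from h import *
L=lambda n:{k:(v if v.ndim else float(v)) for k,v in np.load(n+'0.npz').items()}
t,s=L('top'),L('side')
for p in([.234,.632,.188],[.5,0,0],[.6,.2,0]): print(p,proj(t,p),proj(s,p))
a=t['image'][60:240,200:380]; b=s['image'][110:240,260:420]
cv2.imwrite('pics/t1.png',cv2.resize(a,None,fx=4.4,fy=3.3*4/3,interpolation=3)[:600,:,::-1] if 0 else cv2.resize(a,None,fx=3.3,fy=3.3,interpolation=3)[:,:,::-1])
cv2.imwrite('pics/s1.png',cv2.resize(b,None,fx=4.5,fy=4.5,interpolation=3)[:,:,::-1])
```

```text
[0.234, 0.632, 0.188] [ 29.58581924 322.68446703] [160.88599995 106.4428447 ]
[0.5, 0, 0] [350.27287395 236.58615674] [304.33237191 251.85825183]
[0.6, 0.2, 0] [278.8020076  191.42839457] [308.83968807 196.23760457]
```

View pics/t1.png

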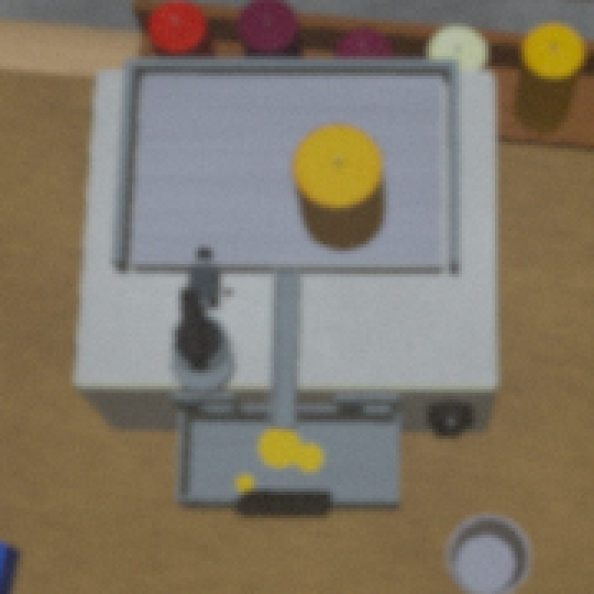

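View pics/s1.png

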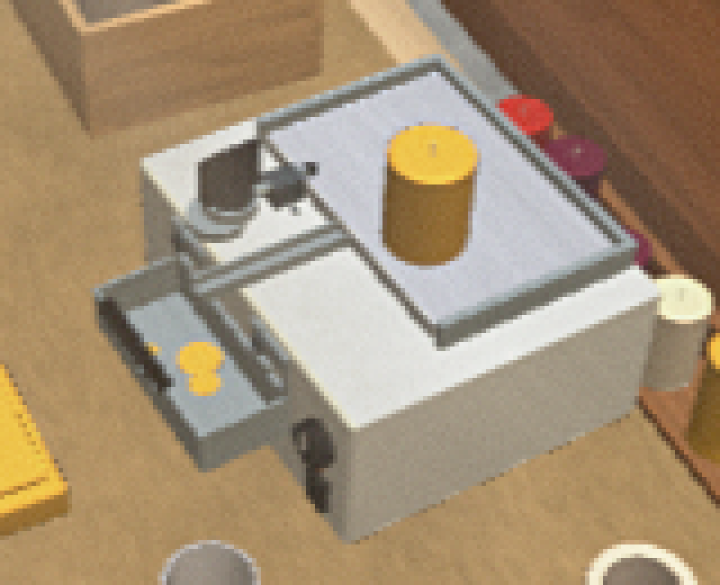

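```bash
cat >> h.py <<'E'
def L(n): return {k:(v if v.ndim else float(v)) for k,v in np.load(n+'.npz').items()}
E
python3 - <<'E'
from h import *
t,s=L('top0'),L('side0')
for n,d,P in(('top',t,[(223,177.6),(350.6,177.6),(350.6,81.2),(229.4,81.2)]),('side',s,[(291.3,145.1),(337.8,205.6),(406.7,174.9)])):
    Q=[onz(d,u,v,.14) for u,v in P]
    for q in Q: print(n,q.round(4))
    print([np.linalg.norm(Q[i+1]-Q[i]).round(4) for i in range(len(Q)-1)],np.degrees(np.arctan2(*(Q[0]-Q[1])[:2])))
# straightness of lines: cork/bench edge
E
```

```text
top [0.5854 0.312  0.14  ]
top [0.6165 0.0193 0.14  ]
top [0.8618 0.0413 0.14  ]
top [0.8307 0.3374 0.14  ]
[np.float64(0.2944), np.float64(0.2463), np.float64(0.2978)] -6.054293776664312
side [0.5885 0.314  0.14  ]
side [0.6136 0.0175 0.14  ]
side [0.8587 0.0431 0.14  ]
[np.float64(0.2975), np.float64(0.2464)] -4.831374251401839
```

```bash
cat >> h.py <<'E'
def edge(d,p0,p1,half=4,n=60):
    g=cv2.GaussianBlur(cv2.cvtColor(d['image'],cv2.COLOR_RGB2GRAY).astype(np.float32),(0,0),.7)
    p0,p1=np.array(p0,float),np.array(p1,float); t=(p1-p0)/np.linalg.norm(p1-p0); m=np.array([-t[1],t[0]])
    k=np.arange(-half,half+.01,.1); out=[]
    for a in np.linspace(0,1,n):
        q=p0+(p1-p0)*a+k[:,None]*m
        v=cv2.remap(g,q[:,0].astype(np.float32)[None],q[:,1].astype(np.float32)[None],cv2.INTER_LINEAR)[0]
        w=np.abs(np.gradient(v)); i=w.argmax(); 
        if w[i]>.6: out.append(q[i])
    out=np.array(out); vx,vy,x,y=cv2.fitLine(out.astype(np.float32),cv2.DIST_HUBER,0,.01,.01).ravel()
    r=(out-[x,y])@[-vy,vx]
    return (np.array([x,y]),np.array([vx,vy])),out,r
def inter(a,b):
    k=np.linalg.solve(np.c_[a[1],-b[1]],b[0]-a[0]); return a[0]+k[0]*a[1]
E
python3 - <<'E'
from h import *
t,s=L('top0'),L('side0')
def show(n,e): print(n,len(e[1]),'med|r|',np.median(abs(e[2])).round(2),e[2][::6].round(2)); return e[0]
F=show('front t',edge(t,(292,177.6),(345,177.6))); F2=show('front all',edge(t,(226,177.6),(347,177.6)))
Rr=show('right t',edge(t,(350.6,90),(350.6,172))); Lf=show('left t',edge(t,(229,90),(223.5,172)))
Fs=show('front s',edge(s,(311,171),(336,203.6))); Rs=show('right s',edge(s,(341,204),(402,177)))
for nm,d,pts in(('t',t,[inter(F2,Lf),inter(F2,Rr)]),('s',s,[inter(Fs,Rs)])):
    for p in pts: print(nm,p,onz(d,*p,.14))
def ang(d,l,z=.14):
    a,b=onz(d,*(l[0]-20*l[1]),z),onz(d,*(l[0]+20*l[1]),z); return np.degrees(np.arctan2(b[1]-a[1],b[0]-a[0]))
for n,d,l in(('F',t,F),('F2',t,F2),('R',t,Rr),('L',t,Lf),('Fs',s,Fs),('Rs',s,Rs)): print(n,ang(d,l))
# board edges
for n,e in(('b back',edge(t,(390,172),(474,176))),('b front',edge(t,(389,237),(475,239))),('b left',edge(t,(385,178),(387,232))),('b right',edge(t,(479,180),(478,234)))):
    l=show(n,e); print(ang(t,l,.01))
E
```

```text
front t 60 med|r| 0.05 [-0.02  0.08  0.48 -0.03  0.07  0.56 -0.04  0.46  0.55  0.55]
front all 57 med|r| 0.06 [-0.04  0.56  0.47 -0.03  0.07  0.47 -0.03 -0.03  0.08 -0.02]
right t 60 med|r| 0.06 [-0.08 -0.57  0.03  0.04 -0.06  0.05  0.05 -0.04  0.06  0.97]
left t 60 med|r| 0.15 [ 0.23  0.11 -0.    0.38  0.46 -0.65  0.23  0.12  0.2  -0.51]
front s 60 med|r| 0.19 [-0.15 -0.51  0.32  0.05 -0.21 -0.38  0.15 -0.12 -0.38 -0.15]
right s 60 med|r| 0.1 [-0.02 -0.04 -0.16  0.03  0.21 -0.11 -0.23 -0.04  0.04  0.22]
t [221.88141 177.23868] [0.58601945 0.31474238 0.14      ]
t [349.72382 177.22095] [0.61717679 0.02137027 0.14      ]
s [337.5317  205.43951] [0.61315184 0.01838567 0.14      ]
F -83.98939348993329
F2 -83.93766434303966
R 5.113967632832397
L 6.012799136572325
Fs -84.79598675458897
Rs 5.63599979375479
b back 13 med|r| 0.32 [ 2.34 -0.34 -0.53]
-87.3305207162056
b front 37 med|r| 0.29 [ 0.61 -3.67 -1.13 -0.06  0.1   0.26  0.03]
-85.45352378568231
b left 39 med|r| 0.45 [-0.47  1.8   0.46 -0.67  0.84 -0.31 -0.08]
-174.40323315887755
b right 2 med|r| 0.0 [-0.]
-6.328707052629553
```

Run:
```python
from h import *
t,s=L('top0'),L('side0')
st=sensors.get_state(); M=R.from_euler('xyz',st['eef_rot'],degrees=True).as_matrix(); print(M.round(3)); 
yaw=5.6; O=np.array([.601,.1665,0]); W=lambda p:O+R.from_euler('z',yaw,degrees=True).as_matrix()@np.array(p)
for n,p in(('cam top',[.028,.058,.2]),('camdisc',[.028,.058,.164]),('wing back',[.052,.058,.2]),('wing front',[.004,.058,.2]),('traygrip',[-.078,0,.1235]),('tabtop',[-.084,0,.139]),('spouttip',[-.03,0,.142])): print(n,W(p).round(4),proj(t,W(p)).round(1),proj(s,W(p)).round(1))
for n,d,x in(('t',t,(240,120,60,75)),('s',s,(285,130,60,60))):
    a=d['image'][x[1]:x[1]+x[3],x[0]:x[0]+x[2]]; cv2.imwrite(f'pics/{n}2.png',cv2.resize(a,None,fx=8,fy=8,interpolation=2)[:,:,::-1])
    g=a.max(2); m=(g<62).astype(np.uint8); k,lab,stt,c=cv2.connectedComponentsWithStats(m)
    for i in range(1,k):
        if stt[i,4]>15: print(n,stt[i]+np.array([x[0],x[1],0,0,0]),c[i]+x[:2])
for n,uv,z in(('pillar',(302,110),.231),): print(n,onz(t,*uv,z))
```

```text
[[-0.     0.938 -0.348]
 [-0.001 -0.348 -0.938]
 [-1.     0.     0.001]]
cam top [0.6232 0.227  0.2   ] [257.5 157.2] [311.3 144.1]
camdisc [0.6232 0.227  0.164 ] [260.2 162.5] [311.5 153. ]
wing back [0.6471 0.2293 0.2   ] [258.  146.8] [318.2 141.6]
wing front [0.5993 0.2246 0.2   ] [257.  167.7] [304.4 146.7]
traygrip [0.5234 0.1589 0.1235] [286.  212.1] [290.2 185.8]
tabtop [0.5174 0.1583 0.139 ] [285.3 213.4] [288.1 183. ]
spouttip [0.5711 0.1636 0.142 ] [285.9 189.9] [304.1 176. ]
t [255 149  11  23 149] [259.34899329 161.06711409]
pillar [0.72899409 0.14056935 0.231     ]
```

Run:
```python
import cv2,numpy as np
a=cv2.imread('pics/t2.png');b=cv2.imread('pics/s2.png')
h=max(a.shape[0],b.shape[0]); p=lambda x:cv2.copyMakeBorder(x,0,h-x.shape[0],0,0,0)
o=np.hstack([p(a),p(b)]); o=cv2.resize(o,None,fx=.8,fy=.8); cv2.imwrite('pics/ts2.png',o); print(o.shape)
```

```text
(480, 768, 3)
```

View pics/ts2.png

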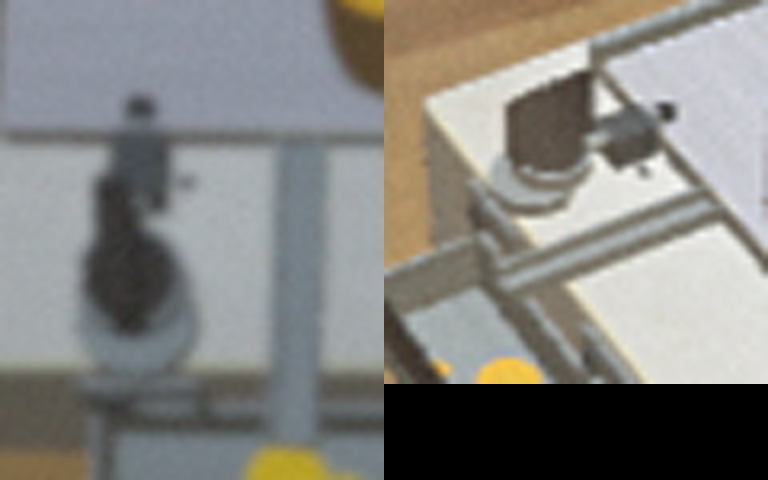

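Run:
```python
from h import *
t,s=L('top0'),L('side0')
a,b=onz(s,304.2,145.6,.2),onz(s,317.5,141.3,.2); print(a,b,np.linalg.norm(a-b),np.degrees(np.arctan2(b[1]-a[1],b[0]-a[0])))
print(onz(t,257.4,148.1,.2), onz(t,259.8,163.5,.164))
# tin & others
for n,uv,z in(('ribbed',(457,144),.1),('mould',(420,142),.11),('tin',(347,225),.045)): print(n,onz(t,*uv,z).round(3))
# board corners on top z=.01
for d,P in((t,[(386,171),(478,174),(478,239),(386,239)]),(s,[(319,276),(372,252),(419,318),(365,346)])):
    Q=np.array([onz(d,*p,.01) for p in P]); print(Q.round(4).tolist(),Q.mean(0),[np.linalg.norm(Q[i]-Q[i-1]).round(3) for i in range(4)])
```

```text
[0.60067684 0.22956207 0.2       ] [0.64579281 0.23153151 0.2       ] 0.045158929814536425 2.4995255482929855
[0.643894   0.23024746 0.2       ] [0.62071691 0.22743886 0.164     ]
ribbed [ 0.742 -0.235  0.1  ]
mould [ 0.733 -0.142  0.11 ]
tin [0.522 0.013 0.045]
[[0.6836, -0.0785, 0.01], [0.701, -0.3222, 0.01], [0.5271, -0.3243, 0.01], [0.5021, -0.0908, 0.01]] [ 0.60343817 -0.20396176  0.01      ] [np.float64(0.182), np.float64(0.244), np.float64(0.174), np.float64(0.235)]
[[0.5042, -0.0978, 0.01], [0.6803, -0.0878, 0.01], [0.6916, -0.3166, 0.01], [0.528, -0.3239, 0.01]] [ 0.60103191 -0.20654218  0.01      ] [np.float64(0.227), np.float64(0.176), np.float64(0.229), np.float64(0.164)]
```

```bash
cat >> h.py <<'E'
def delta(p,zang=None,st=None,z=None):
    st=st or sensors.get_state(); M=R.from_euler('xyz',st['eef_rot'],degrees=True).as_matrix()
    d=(np.array(p)-st['tcp_pos'])*100; cur=np.degrees(np.arctan2(M[1,2],M[0,2]))
    print('tool shift cm',(M.T@d).round(2),'curz',cur.round(2),'turn',None if zang is None else round((cur-zang+180)%360-180,2),'tcp',st['tcp_pos'].round(4),'t',round(st['time_s'],2),'F',st['contact_force'].round(1),'w',round(st['gripper_width'],4),'j',st['joints'].round(1))
E
python3 -c "
from h import *
delta([.623,.227,.26],-87)"
```

```text
tool shift cm [-7.12 50.53 24.53] curz -110.34 turn -23.34 tcp [0.2344 0.6325 0.1884] t 0.1 F [-0.3 -0.6 -0.8] w 0.0876 j [ 86.2  20.6   0.6  -0.  -70.1 -16.5]
```

```bash
python3 -m handwheel '[-4,2,1,0, -7,7,3,-3, -7,13,6,-6, -7,19,9,-9, -7,25,12,-12, -7,31,15,-15, -7,37,18,-18, -7,43,21,-21, -7,48,23.3,-23.3, -7,50.5,24.5,-23.3]' 4.5 20; python3 -c "
from h import *
delta([.623,.227,.26],-87)"
```

```text
time_s: 1.35
tcp_pos: [0.6241, 0.2256, 0.2587]
eef_rot: [-65.7, 90.0, -152.8]
contact_force: [0.3, 0.1, 0.6]
gripper_width: 0.0454
tool shift cm [-0.13 -0.1  -0.15] curz -87.06 turn -0.06 tcp [0.6241 0.2256 0.2587] t 1.35 F [0.3 0.1 0.6] w 0.0454 j [ 36.7  17.7   5.5  -0.  -77.9  56.3]
```

Run:
```python
from h import *
o=[]
for n,x in(('top',(215,120,100,100)),('side',(260,80,100,100))):
    d=cap(n); o.append(cv2.resize(d['image'][x[1]:x[1]+x[3],x[0]:x[0]+x[2]],None,fx=4,fy=4,interpolation=2))
    print(proj(d,sensors.get_state()['tcp_pos']))
cv2.imwrite('pics/a1.png',np.hstack(o)[:,:,::-1])
```

```text
[255.40110885 146.20709065]
[312.14199669 129.47210985]
```

View pics/a1.png

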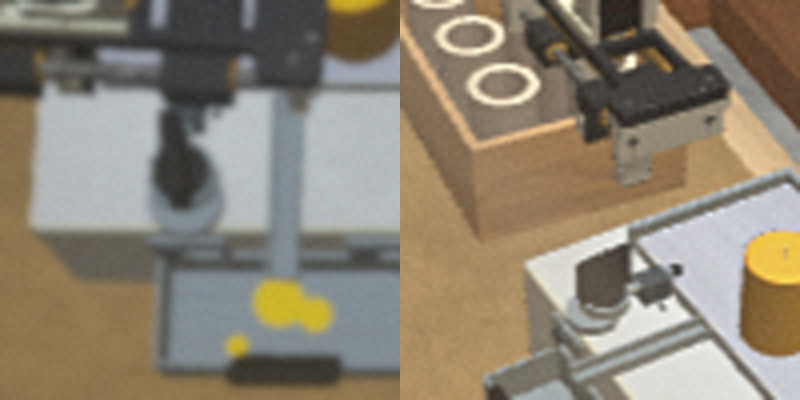

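```bash
python3 -m handwheel '[2,0,0,0, 4,0,-0.1,0, 6,-0.1,-0.1,0, 7.5,-0.1,-0.1,0, 8.5,-0.1,-0.1,0, 8.8,-0.1,-0.1,0, 8.8,-0.1,-0.1,0, 8.8,-0.1,-0.1,0, 8.8,-0.1,-0.1,0, 8.8,-0.1,-0.1,0]'; python3 -m handwheel '[0,0,0,0,0,0,0,0,0,0,0,0,0,0,0,0,0,0,0,0,0,0,0,0,0,0,0,0,0,0,0,0,0,0,0,0,0,0,0,0]' 0.5 8;  python3 - <<'E'
from h import *
delta([.623,.227,.171],-87)
o=[]
for n,x in(('top',(215,120,100,100)),('side',(260,80,100,100))):
    d=cap(n); o.append(cv2.resize(d['image'][x[1]:x[1]+x[3],x[0]:x[0]+x[2]],None,fx=4,fy=4,interpolation=2))
cv2.imwrite('pics/a2.png',np.hstack(o)[:,:,::-1])
E
```

```text
time_s: 2.7
tcp_pos: [0.622, 0.2287, 0.1716]
eef_rot: [118.5, 90.0, 31.4]
contact_force: [0.4, -0.6, -0.6]
gripper_width: 0.0453
time_s: 3.95
tcp_pos: [0.6219, 0.2287, 0.1713]
eef_rot: [-85.8, 90.0, -172.8]
contact_force: [1.0, 0.1, -0.5]
gripper_width: 0.0049
tool shift cm [0.03 0.1  0.18] curz -87.03 turn -0.03 tcp [0.6219 0.2287 0.1713] t 3.95 F [ 1.   0.1 -0.5] w 0.0049 j [ 37.   20.   -2.5  -0.  -67.5  56. ]
```

View pics/a2.png

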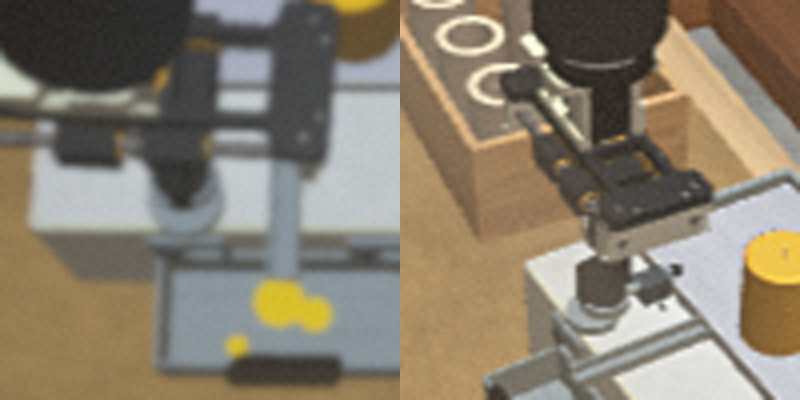

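Run:
```python
from h import *
o=[]
for n,x in(('top',(240,130,50,50)),('side',(290,120,50,50))):
    d=cap(n); o.append(cv2.resize(d['image'][x[1]:x[1]+x[3],x[0]:x[0]+x[2]],None,fx=8,fy=8,interpolation=2))
    for p in ([.6219,.2287,.1713],[.6219,.2287,.20]): print(n,(proj(d,p)-x[:2])*8)
cv2.imwrite('pics/a3.png',np.hstack(o)[:,:,::-1])
```

```text
top [150.36392056 255.30313135]
top [133.05127408 221.34716541]
side [166.69020952 248.00731941]
side [165.80104072 191.32186128]
```

View pics/a3.png

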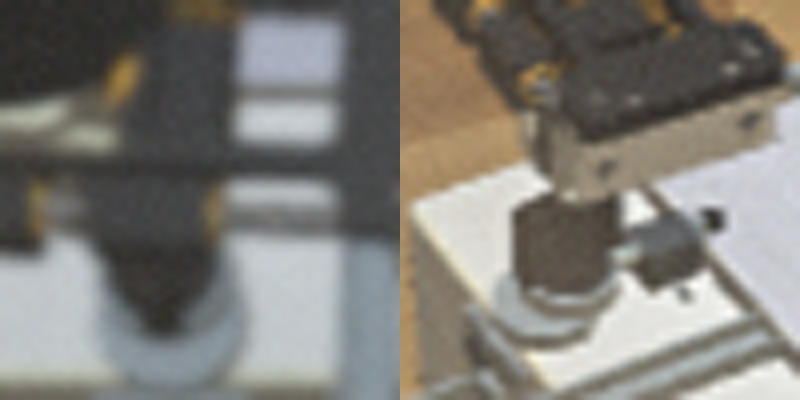

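Run:
```python
from h import *
s,t=L('side0'),L('top0')
for y in(.2256,.2256-.0227,.2256-.0427): print(proj(s,[.6241,y,.2587]), proj(s,[.6241-.0095,y,.2587]),proj(s,[.6241+.0095,y,.2587]))
for z in (.171,.2,.22,.234): print(z,(proj(s,[.622,.2287-.0025,z])-[290,120])*8+[400,0],(proj(s,[.622,.2287-.0235,z])-[290,120])*8+[400,0])
```

```text
[311.58966953 129.02183161] [308.61544856 129.84908572] [314.55063722 128.19826378]
[314.69323677 133.51552171] [311.6894267  134.36314217] [317.68349763 132.67172458]
[317.49153659 137.56721167] [314.46119274 138.43340805] [320.50806234 136.70496508]
0.171 [569.48552111 252.4453005 ] [591.16113701 285.8163904 ]
0.2 [568.63628721 195.17479846] [590.69743975 228.52734713]
0.22 [568.03255368 154.46031174] [590.36768098 187.78618789]
0.234 [567.60081997 125.34512217] [590.13181271 158.64504616]
```

Run:
```python
from h import *
s,t=L('side0'),L('top0')
a=cv2.resize(s['image'][30:130,100:200],None,fx=4,fy=4,interpolation=2); b=cv2.resize(t['image'][290:390,0:100],None,fx=4,fy=4,interpolation=2)
cv2.imwrite('pics/a4.png',np.hstack([b,a])[:,:,::-1])
p=np.array([.2344,.6325,.1884]); z=np.array([-.348,-.938,0])
for q in(p+z*.044,p-z*.044): print((proj(t,q)-[0,290])*4,(proj(s,q)-[100,30])*4+[400,0])
```

```text
[189.13923337 171.37237471] [633.05214565 335.74187946]
[45.74485292 88.85530181] [654.06445066 275.49220201]
```

View pics/a4.png

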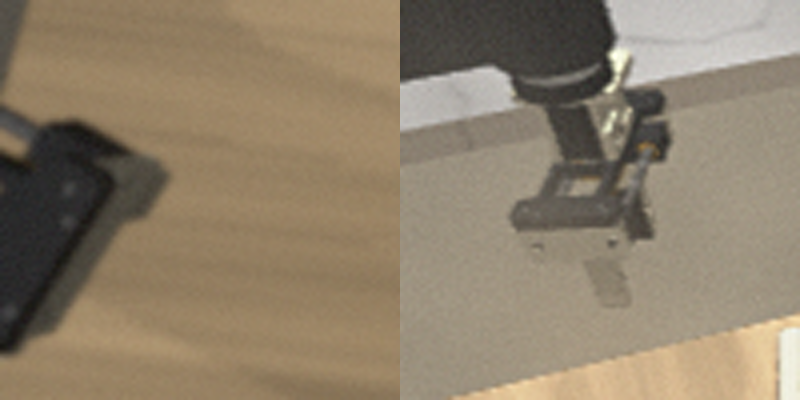

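```bash
python3 -m handwheel '[-2,0,0,0,-5,0,0,0,-7.5,0,0,0,-8.8,0,0,0,-8.8,0,0,0,-8.8,0,0,0,-8.8,0,0,0,-8.8,0,0,0,-8.8,0,0,0,-8.8,0,0,0]' 4.5;  python3 - <<'E'
from h import *
o=[]
for n,x in(('top',(215,100,100,100)),('side',(270,80,100,100))):
    d=cap(n); o.append(cv2.resize(d['image'][x[1]:x[1]+x[3],x[0]:x[0]+x[2]],None,fx=4,fy=4,interpolation=2))
    st=sensors.get_state(); p=st['tcp_pos']; w=st['gripper_width']/2; print(p,w)
    for y in(w,-w): print(n,(proj(d,p+[0,y,0])-x[:2])*4)
cv2.imwrite('pics/a5.png',np.hstack(o)[:,:,::-1])
E
```

```text
time_s: 5.4
tcp_pos: [0.6219, 0.2287, 0.2592]
eef_rot: [-50.9, 90.0, -137.9]
contact_force: [0.3, -0.3, -0.1]
gripper_width: 0.0449
[0.62188244 0.22870872 0.2592321 ] 0.022540332047316668
top [102.58700685 187.38193176]
top [190.82196204 196.22525989]
[0.62190556 0.22868694 0.25925308] 0.022619651330725115
side [149.93239001 176.39611258]
side [174.25067964 211.70695324]
```

View pics/a5.png

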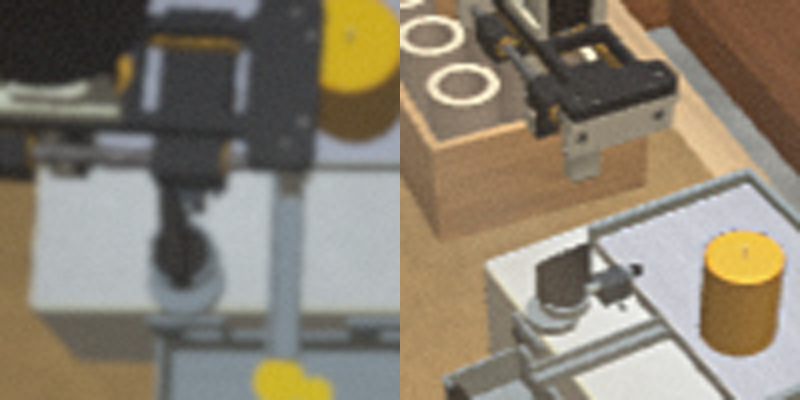

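```bash
cat >> h.py <<'E'
def tri(t,a,s,b):
    o1,r1=ray(t,*a);o2,r2=ray(s,*b)
    A=np.c_[r1,-r2]; k=np.linalg.lstsq(A,o2-o1,rcond=None)[0]; p,q=o1+k[0]*r1,o2+k[1]*r2
    return (p+q)/2,np.linalg.norm(p-q)
E
python3 - <<'E'
from h import *
t,s=L('top0'),L('side0')
print(tri(t,(287.5,148),s,(316.25,125)))
print(tri(t,(345.3+0,90),s,(0,0)) if 0 else '')
# checks: pillar top, spout
print('pillar',tri(t,(302,110),s,(355,144)))
E
```

```text
(array([0.60271493, 0.14589157, 0.33589602]), np.float64(0.002539608852745653))

pillar (array([0.72654233, 0.14044111, 0.23307989]), np.float64(0.0026271368306337527))
```

Run:
```python
from h import *
t,s=L('top0'),L('side0')
p,e=tri(t,(160/4,290+178/4),s,(100+215/4,30+303/4)); print(p,e)
M=R.from_euler('xyz',[3.887,89.906,-106.45],degrees=True).as_matrix(); print('tool',M.T@(p-[.2344,.6325,.1884]))
M=np.array([[0,1,0.05],[0,.05,-1],[-1,0,0]]); print('tool2',M.T@(np.array([.603,.146,.336])-[.622,.2287,.2592]))
```

```text
[0.21859794 0.57726625 0.23008267] 0.0071528139726079465
tool [-0.04158836  0.00438361  0.05735076]
tool2 [-0.0768   -0.023135  0.08175 ]
```

Run:
```python
from h import *
o=[]
for n,x in(('top',(215,90,80,80)),('side',(290,75,60,60))):
    d=cap(n);np.savez(n+'1.npz',**d); o.append(cv2.resize(d['image'][x[1]:x[1]+x[3],x[0]:x[0]+x[2]],(400,400),interpolation=2))
o=np.hstack(o); o=np.clip(o.astype(float)*1.6,0,255).astype(np.uint8)
cv2.imwrite('pics/a6.png',o[:,:,::-1])
for y in np.arange(.15,.23,.01):
    o_,r=ray(d,316.25,125); k=(y-o_[1])/r[1]; print(round(y,3),(o_+k*r).round(3))
```

```text
0.15 [0.606 0.15  0.333]
0.16 [0.61  0.16  0.324]
0.17 [0.615 0.17  0.316]
0.18 [0.619 0.18  0.307]
0.19 [0.623 0.19  0.299]
0.2 [0.628 0.2   0.29 ]
0.21 [0.632 0.21  0.282]
0.22 [0.637 0.22  0.273]
0.23 [0.641 0.23  0.265]
```

View pics/a6.png

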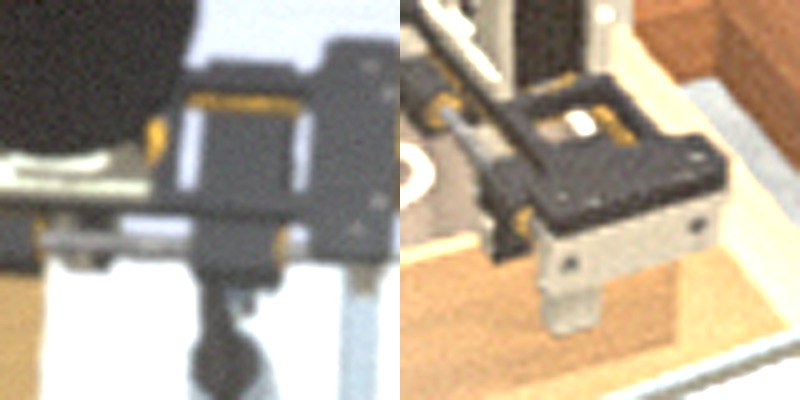

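```bash
cat > snap.py <<'E'
from h import *
import sys
o=[]
for n,x in(('top',(215,90,100,100)),('side',(280,75,100,100))):
    d=cap(n);np.savez(n+sys.argv[1]+'.npz',**d); o.append(cv2.resize(d['image'][x[1]:x[1]+x[3],x[0]:x[0]+x[2]],(400,400),interpolation=2))
o=np.hstack(o); o=np.clip(o.astype(float)*1.4,0,255).astype(np.uint8)
cv2.imwrite('pics/g%s.png'%sys.argv[1],o[:,:,::-1]); print(sensors.get_state()['gripper_width'])
E
python3 -m handwheel '[0,0,0,0,0,0,0,0,0,0,0,0,0,0,0,0,0,0,0,0,0,0,0,0,0,0,0,0,0,0,0,0,0,0,0,0,0,0,0,0]' 8.7; python3 snap.py o
python3 -m handwheel '[0,0,0,0,0,0,0,0,0,0,0,0,0,0,0,0,0,0,0,0,0,0,0,0,0,0,0,0,0,0,0,0,0,0,0,0,0,0,0,0]' 0.2; python3 snap.py c
python3 -c "
import cv2,numpy as np
cv2.imwrite('pics/goc.png',cv2.resize(np.vstack([cv2.imread('pics/go.png'),cv2.imread('pics/gc.png')]),(600,600)))"
```

```text
time_s: 6.85
tcp_pos: [0.6219, 0.2287, 0.2593]
eef_rot: [-21.4, 90.0, -108.4]
contact_force: [0.1, 0.9, -0.2]
gripper_width: 0.0873
0.08686958559926646
time_s: 8.2
tcp_pos: [0.6219, 0.2287, 0.2593]
eef_rot: [19.8, 90.0, -67.3]
contact_force: [-0.4, -0.8, 0.6]
gripper_width: 0.0023
0.0015734465687773393
```

View pics/goc.png

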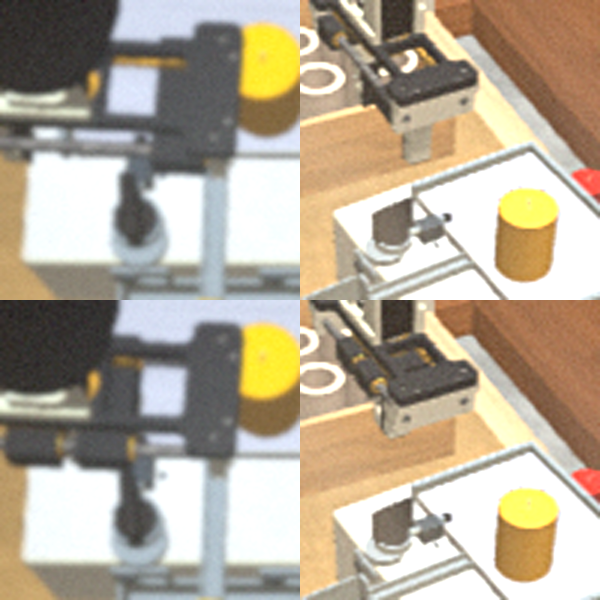

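Run:
```python
from h import *
s=L('side0')
for w in(.0435,.0225,.001):
  for e in (0,.01):
    for z in(.2593,.28,.29,.3): print(w,e,z,proj(s,[.622,.2287-w-e,z]).round(1))
```

```text
0.0435 0 0.2593 [316.5 137.1]
0.0435 0 0.28 [316.5 131.4]
0.0435 0 0.29 [316.5 128.6]
0.0435 0 0.3 [316.5 125.8]
0.0435 0.01 0.2593 [317.9 139.2]
0.0435 0.01 0.28 [317.9 133.5]
0.0435 0.01 0.29 [317.9 130.7]
0.0435 0.01 0.3 [317.9 127.8]
0.0225 0 0.2593 [313.6 132.9]
0.0225 0 0.28 [313.5 127.2]
0.0225 0 0.29 [313.5 124.4]
0.0225 0 0.3 [313.5 121.5]
0.0225 0.01 0.2593 [315.  134.9]
0.0225 0.01 0.28 [314.9 129.2]
0.0225 0.01 0.29 [314.9 126.4]
0.0225 0.01 0.3 [314.9 123.5]
0.001 0 0.2593 [310.6 128.6]
0.001 0 0.28 [310.6 122.9]
0.001 0 0.29 [310.5 120.1]
0.001 0 0.3 [310.5 117.3]
0.001 0.01 0.2593 [312.  130.6]
0.001 0.01 0.28 [311.9 124.9]
0.001 0.01 0.29 [311.9 122.1]
0.001 0.01 0.3 [311.9 119.3]
```

```bash
python3 -m handwheel '[0,0,0,0,2,0,0,0,4,0,0,0,6,0,0,0,8,0,0,0,9.5,0,0,0,10.5,0,0,0,10.9,0,0,0,10.9,0,0,0,10.9,0,0,0]' 4.5 5; python3 snap.py d
```

```text
time_s: 9.55
tcp_pos: [0.6223, 0.2289, 0.151]
eef_rot: [114.1, 89.9, 27.1]
contact_force: [0.6, -0.2, 0.6]
gripper_width: 0.0451
0.04482284348851623
```

View pics/gd.png

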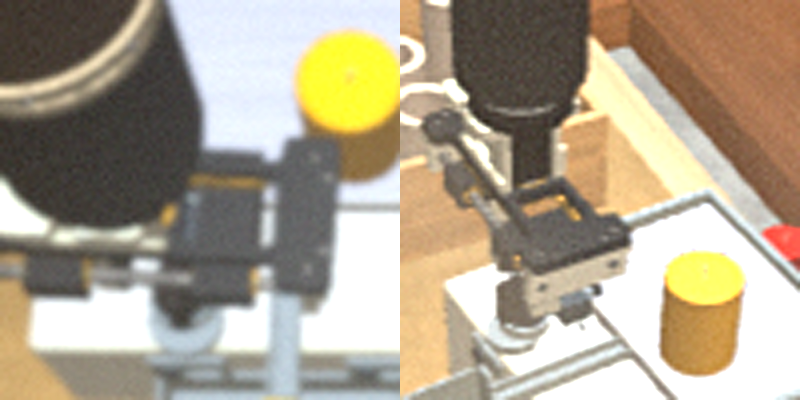

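Run:
```python
from h import *
s=L('sided')['image'][125:165,295:345]; s1=L('side1')['image'][95:135,295:345]
o=np.hstack([cv2.resize(x,(400,320),interpolation=0) for x in(s,s1)])
cv2.imwrite('pics/a7.png',o[:,:,::-1])
```

```text
(no output)
```

View pics/a7.png

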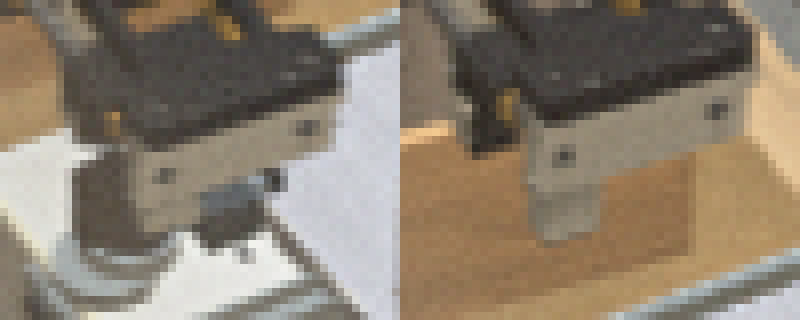

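Run:
```python
from h import *
t,s=L('top0'),L('side0')
print('high nearfront',tri(t,(293,142.4),s,(313.2,107.2)))
print('high nearback',tri(t,(294,98),s,(339.2,99.7)))
# d pictures: 4x origin top(215,90) side(280,75)
T=lambda u,v:(215+u/4,90+v/4); S=lambda u,v:(280+(u-400)/4,75+v/4)
print('d nearfront',tri(t,T(333,293),s,S(522,268)))
print('d nearback',tri(t,T(340,143),s,S(630,240)))
```

```text
high nearfront (array([0.58675862, 0.12824484, 0.40825316]), np.float64(0.002607032566973942))
high nearback (array([0.66489093, 0.13708611, 0.40408109]), np.float64(0.0013601742600377429))
d nearfront (array([0.58225926, 0.12707922, 0.3014243 ]), np.float64(0.0069043451805338085))
d nearback (array([0.66404989, 0.13372115, 0.29238991]), np.float64(0.00296644214417119))
```

```bash
python3 -m handwheel '[0,0,0,0,0,0,0,0,0,0,0,0,0,0,0,0,0,0,0,0,0,0,0,0,0,0,0,0,0,0,0,0,0,0,0,0,0,0,0,0]' 0.5 5; python3 -c "
from h import *
delta([.623,.227,.136],-87)"
```

```text
time_s: 10.9
tcp_pos: [0.6219, 0.2288, 0.1503]
eef_rot: [137.3, 90.0, 50.3]
contact_force: [-0.2, 1.2, -0.1]
gripper_width: 0.0144
tool shift cm [1.43 0.1  0.19] curz -87.03 turn -0.03 tcp [0.6219 0.2288 0.1503] t 10.9 F [-0.2  1.2 -0.1] w 0.0144 j [ 37.   20.8  -4.1  -0.  -65.1  56. ]
```

```bash
python3 -m handwheel '[0,0,0,0,0,0,0,0,0,0,0,0,0.4,0,0,0,0.8,0,0,0,1.2,0,0,0,1.2,0,0,0,1.2,0,0,0,1.2,0,0,0,1.2,0,0,0]' 3 5;  python3 -m handwheel '[0,0,0,0,0,0,0,0,0,0,0,0,0,0,0,0,0,0,0,0,0,0,0,0,0,0,0,0,0,0,0,0,0,0,0,0,0,0,0,0]' 0.5 15; python3 -c "
from h import *
delta([.623,.227,.136],-87)"
```

```text
time_s: 12.15
tcp_pos: [0.6219, 0.2287, 0.1384]
eef_rot: [120.6, 90.0, 33.6]
contact_force: [0.1, -1.0, -0.1]
gripper_width: 0.0303
time_s: 13.4
tcp_pos: [0.622, 0.2289, 0.1383]
eef_rot: [127.7, 90.0, 40.7]
contact_force: [2.2, 2.8, -1.7]
gripper_width: 0.0127
tool shift cm [0.23 0.09 0.19] curz -87.03 turn -0.03 tcp [0.622  0.2289 0.1383] t 13.4 F [ 2.2  2.8 -1.7] w 0.0127 j [ 37.   21.3  -5.   -0.  -63.7  56. ]
```

```bash
python3 -m handwheel '[0,0,0,10,0,0,0,20,0,0,0,30,0,0,0,40,0,0,0,50,0,0,0,60,0,0,0,69,0,0,0,75,0,0,0,78,0,0,0,78]'; python3 snap.py e; python3 -c "
from h import *
delta([.623,.227,.136],-165)"
```

```text
time_s: 14.65
tcp_pos: [0.6222, 0.2285, 0.1383]
eef_rot: [148.5, 90.0, -16.5]
contact_force: [3.2, 0.8, -1.8]
gripper_width: 0.0119
0.011988664357617024
tool shift cm [ 0.23  0.17 -0.04] curz -164.97 turn 0.03 tcp [0.6222 0.2285 0.1383] t 14.75 F [ 3.2  0.4 -1. ] w 0.012 j [ 37.   21.3  -5.    0.  -63.7 -22. ]
```

View pics/ge.png

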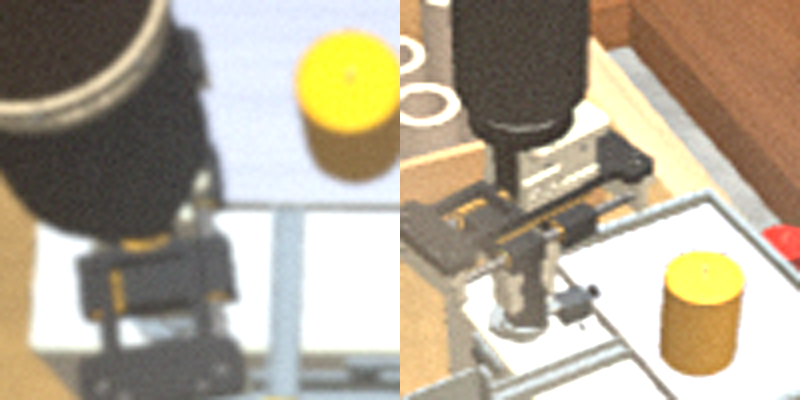

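```bash
python3 -m handwheel '[0,0,0,0,0,0,0,0,0,0,0,0,-0.5,0,0,0,-2,0,0,0,-5,0,0,0,-8,0,0,0,-11,0,0,0,-13,0,0,0,-13,0,0,0]' 3; python3 snap.py f; python3 -c "
from h import *
s=L('sidef')['image'][125:165,285:335];t=L('topf')['image'][130:180,235:285]
cv2.imwrite('pics/f2.png',np.hstack([cv2.resize(t,(400,400),interpolation=2),cv2.resize(s,(400,400),interpolation=2)])[:,:,::-1])
delta([.623,.227,.136],-84.4)"
```

```text
time_s: 16.0
tcp_pos: [0.6228, 0.2291, 0.2715]
eef_rot: [-165.2, 89.7, 29.8]
contact_force: [0.0, 0.2, -1.0]
gripper_width: 0.0303
0.030308051854982847
tool shift cm [13.26  0.21 -0.08] curz -165.03 turn -80.63 tcp [0.6217 0.2287 0.2686] t 16.1 F [ 0.3  1.5 -1.1] w 0.0303 j [ 37.   17.3   6.2  -0.  -78.9 -22. ]
```

View pics/gf.png

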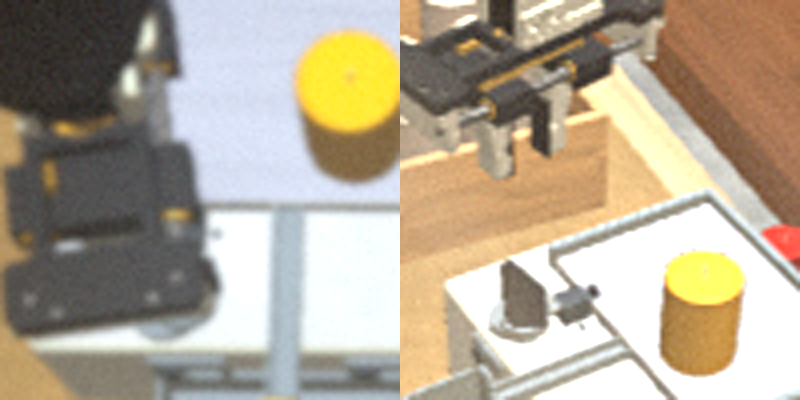

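View pics/f2.png

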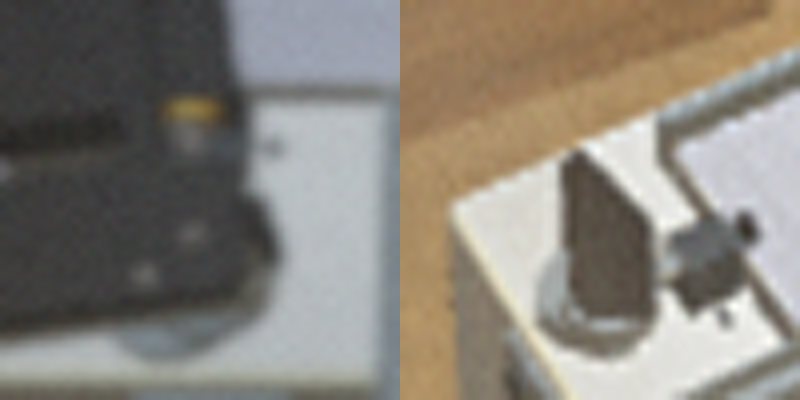

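Run:
```python
from h import *
s=L('side0'); f_=L('sidef')
a,b=onz(s,306.9,140,.2),onz(s,316.25,147,.2); d=b-a; print(a,b,np.linalg.norm(d),'wing yaw',np.degrees(np.arctan2(d[1],d[0])),'target',5.6-80.2)
for d in(s,f_):
    c=d['image'][138:156,322:334].max(2).astype(float); c=np.clip(90-c,0,None); v,u=np.mgrid[138:156,322:334]; m=(u>325)&(v<152)&(v>142)
    print((c*u*m).sum()/(c*m).sum(),(c*v*m).sum()/(c*m).sum(),(c*m).sum())
    print(d['image'][146:149,322:334].max(2))
```

```text
[0.61841603 0.25044273 0.2       ] [0.63154504 0.20879545 0.2       ] 0.04366769151419331 wing yaw -72.50290536783174 target -74.60000000000001
327.9264705882353 148.35294117647058 68.0
[[131  97 127 175 198 151  88  95 153 203 208 207]
 [109  95  95 122 161 160  88  61 127 208 207 207]
 [100 102  98 101 114 127 100  78 142 211 209 204]]
327.3974358974359 148.17948717948718 78.0
[[130  97 129 174 189 124 121 181 211 207 201 205]
 [108  97 100 117 129  81  69 133 209 211 202 208]
 [ 99 101 103 105 105  86  63 103 178 211 206 207]]
```

```bash
python3 -c "
from h import *
delta([.523,.160,.17],-84.4)"
```

```text
tool shift cm [ 9.85  4.1  11.31] curz -165.03 turn -80.63 tcp [0.6217 0.2287 0.2686] t 16.1 F [ 0.3  1.5 -1.1] w 0.0303 j [ 37.   17.3   6.2  -0.  -78.9 -22. ]
```

```bash
python3 -m handwheel '[0,0.5,1.5,-8,0,1,3,-16,0,1.5,4.5,-26,0,2,6,-36,0,2.5,7.5,-46,1,3,9,-56,3,3.5,10,-66,5,4.1,11.3,-74,7.5,4.1,11.3,-80.6,9.8,4.1,11.3,-80.6]' 8.7 5
python3 - <<'E'
from h import *
delta([.523,.160,.074],-84.4)
o=[]
for n,x in(('top',(235,160,100,100)),('side',(250,120,100,100))):
    d=cap(n);np.savez(n+'g.npz',**d); o.append(cv2.resize(d['image'][x[1]:x[1]+x[3],x[0]:x[0]+x[2]],(400,400),interpolation=2))
cv2.imwrite('pics/gg.png',np.hstack(o)[:,:,::-1])
E
```

```text
time_s: 17.35
tcp_pos: [0.5225, 0.1594, 0.1689]
eef_rot: [-69.9, 89.9, -154.2]
contact_force: [-0.5, 0.8, 0.5]
gripper_width: 0.0871
tool shift cm [ 9.49  0.06 -0.06] curz -84.34 turn 0.06 tcp [0.5225 0.1594 0.1689] t 17.35 F [-0.5  0.8  0.5] w 0.0871 j [ 37.5   9.4 -17.3  -0.  -63.4  58.2]
```

View pics/gg.png

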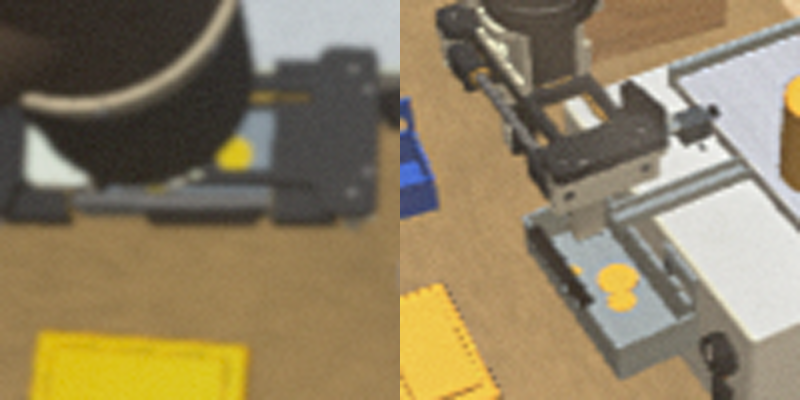

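Run:
```python
from h import *
s=L('sideg')
for z in(.169,.19,.20,.21): print(z,[proj(s,[.5225+.1*(-.04),.1594-w,z]).round(1).tolist() for w in(.044,.054,.064)])
```

```text
0.169 [[293.3, 185.5], [294.6, 187.8], [295.9, 190.2]]
0.19 [[293.0, 180.4], [294.3, 182.7], [295.6, 185.1]]
0.2 [[292.8, 177.9], [294.2, 180.2], [295.5, 182.6]]
0.21 [[292.7, 175.4], [294.0, 177.7], [295.3, 180.1]]
```

```bash
python3 -m handwheel '[2,0,0,0,4,0,0,0,6,0,0,0,7.5,0,0,0,8.5,0,0,0,9,0,0,0,9.3,0,0,0,9.5,0,0,0,9.5,0,0,0,9.5,0,0,0]' 8.7 5
python3 - <<'E'
from h import *
delta([.523,.160,.074],-84.4)
o=[]
for n,x in(('top',(235,160,100,100)),('side',(250,140,80,80))):
    d=cap(n);np.savez(n+'g.npz',**d); o.append(cv2.resize(d['image'][x[1]:x[1]+x[3],x[0]:x[0]+x[2]],(400,400),interpolation=2))
cv2.imwrite('pics/gh.png',np.hstack(o)[:,:,::-1])
E
```

```text
time_s: 18.7
tcp_pos: [0.5235, 0.16, 0.0755]
eef_rot: [111.0, 90.0, 26.6]
contact_force: [-0.1, 0.1, -0.2]
gripper_width: 0.0868
tool shift cm [ 0.15 -0.05 -0.01] curz -84.42 turn -0.02 tcp [0.5235 0.16   0.0755] t 18.7 F [-0.1  0.1 -0.2] w 0.0868 j [ 37.5  14.5 -24.2   0.  -51.2  58.1]
```

View pics/gh.png

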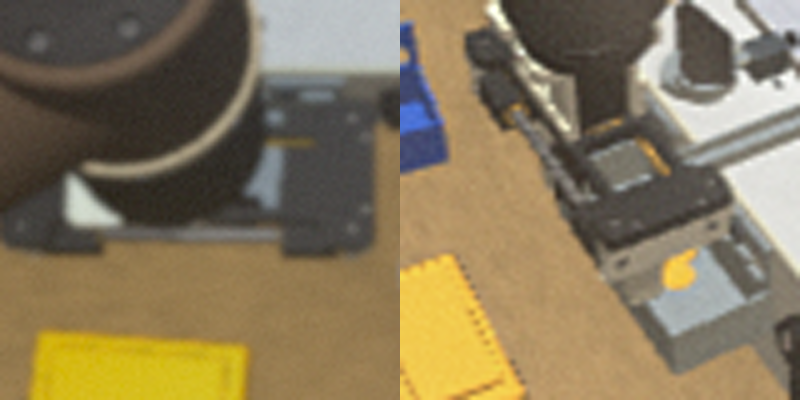

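```bash
python3 -m handwheel '[0,0,0,0,0,0,0,0,0,0,0,0,0,0,0,0,0,0,0,0,0,0,0,0,0,0,0,0,0,0,0,0,0,0,0,0,0,0,0,0]' 5.8 5; python3 -c "
from h import *
for i in range(3): delta([.523,.160,.074],-84.4)"
```

```text
time_s: 20.05
tcp_pos: [0.5233, 0.16, 0.0753]
eef_rot: [155.1, 90.0, 70.6]
contact_force: [-2.0, 3.2, 1.4]
gripper_width: 0.0638
tool shift cm [ 0.13 -0.03  0.  ] curz -84.43 turn -0.03 tcp [0.5233 0.16   0.0753] t 20.05 F [-2.   3.2  1.4] w 0.0638 j [ 37.5  14.6 -24.2  -0.  -51.2  58.1]
tool shift cm [ 0.13 -0.03  0.  ] curz -84.43 turn -0.03 tcp [0.5233 0.16   0.0753] t 20.05 F [-2.   3.2  1.4] w 0.0638 j [ 37.5  14.6 -24.2  -0.  -51.2  58.1]
tool shift cm [ 0.13 -0.03  0.  ] curz -84.43 turn -0.03 tcp [0.5233 0.16   0.0753] t 20.05 F [-2.   3.2  1.4] w 0.0638 j [ 37.5  14.6 -24.2  -0.  -51.2  58.1]
```

```bash
python3 -m handwheel '[0,0,0,0,0,0,-0.05,0,0,0,-0.1,0,0,0,-0.15,0,0,0,-0.15,0,0,0,-0.15,0,0,0,-0.15,0,0,0,-0.15,0,0,0,-0.15,0,0,0,-0.15,0]' 5.8 15; python3 -c "
from h import *
delta([.523,.160,.074],-84.4)"
```

```text
time_s: 21.3
tcp_pos: [0.5232, 0.1603, 0.0753]
eef_rot: [-16.7, 89.9, -101.1]
contact_force: [2.2, -5.5, 0.2]
gripper_width: 0.0641
tool shift cm [ 0.13 -0.02  0.02] curz -84.44 turn -0.04 tcp [0.5232 0.1603 0.0753] t 21.3 F [ 2.2 -5.5  0.2] w 0.0641 j [ 37.6  14.6 -24.2   0.1 -51.2  57.9]
```

```bash
python3 -m handwheel '[0,0,0.05,0,0,0,0.09,0,0,0,0.09,0,0,0,0.09,0,0,0,0.09,0,0,0,0.09,0,0,0,0.09,0,0,0,0.09,0,0,0,0.09,0,0,0,0.09,0]' 5.8 50; python3 -c "
from h import *
delta([.523,.160,.074],-84.4)"
```

```text
time_s: 22.55
tcp_pos: [0.5232, 0.1603, 0.0752]
eef_rot: [-31.5, 90.0, -115.9]
contact_force: [1.6, -5.0, 1.5]
gripper_width: 0.0637
tool shift cm [ 0.12 -0.02  0.03] curz -84.43 turn -0.03 tcp [0.5232 0.1603 0.0752] t 22.55 F [ 1.6 -5.   1.5] w 0.0637 j [ 37.6  14.6 -24.2   0.  -51.2  58. ]
```

```bash
python3 -m handwheel '[-0.2,0,0,0,-0.4,0,0,0,-0.6,0,0,0,-0.8,0,0,0,-1.0,0,0,0,-1.2,0,0,0,-1.3,0,0,0,-1.4,0,0,0,-1.4,0,0,0,-1.4,0,0,0]'
python3 - <<'E'
from h import *
delta([.523,.160,.074],-84.4)
o=[]
for n,x in(('top',(235,160,100,100)),('side',(270,150,60,60))):
    d=cap(n);np.savez(n+'i.npz',**d); o.append(cv2.resize(d['image'][x[1]:x[1]+x[3],x[0]:x[0]+x[2]],(400,400),interpolation=2))
cv2.imwrite('pics/gi.png',np.hstack(o)[:,:,::-1])
E
```

```text
time_s: 23.8
tcp_pos: [0.5232, 0.1604, 0.0892]
eef_rot: [-68.2, 90.0, -152.6]
contact_force: [0.4, 0.5, -4.5]
gripper_width: 0.0637
tool shift cm [ 1.52 -0.02  0.04] curz -84.43 turn -0.03 tcp [0.5232 0.1604 0.0892] t 23.8 F [ 0.4  0.5 -4.5] w 0.0637 j [ 37.6  13.7 -23.3  -0.  -53.   58. ]
```

View pics/gi.png

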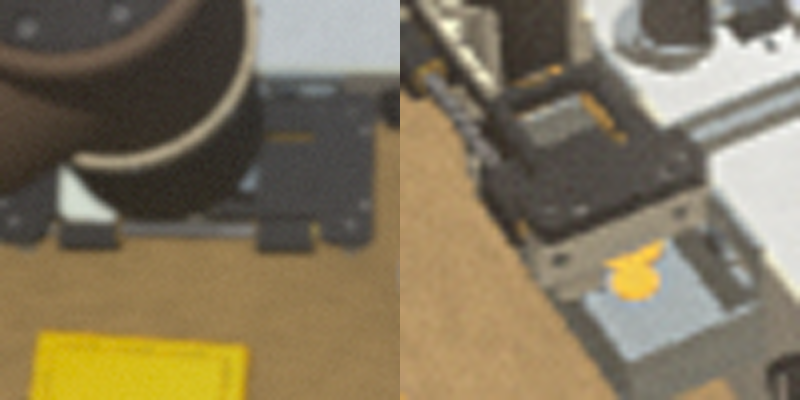

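```bash
python3 -m handwheel '[0,0,-0.1,0,0,0,-0.2,0,0,0,-0.3,0,0,0,-0.4,0,0,0,-0.5,0,0,0,-0.6,0,0,0,-0.6,0,0,0,-0.6,0,0,0,-0.6,0,0,0,-0.6,0]'; python3 -c "
from h import *
delta([.523,.160,.074],-84.4);print(sensors.get_state()['moment'])"
```

```text
time_s: 25.15
tcp_pos: [0.5227, 0.1664, 0.0893]
eef_rot: [57.1, 90.0, -27.4]
contact_force: [0.6, 0.1, -4.9]
gripper_width: 0.0638
tool shift cm [ 1.53 -0.03  0.64] curz -84.43 turn -0.03 tcp [0.5227 0.1664 0.0893] t 25.15 F [ 0.6  0.1 -4.9] w 0.0638 j [ 38.1  13.8 -23.1   0.  -53.1  57.4]
[-0.06289373  0.20218859  0.02579853]
```

```bash
python3 -m handwheel '[0,0,-0.2,0,0,0,-0.4,0,0,0,-0.6,0,0,0,-0.8,0,0,0,-1.0,0,0,0,-1.1,0,0,0,-1.2,0,0,0,-1.2,0,0,0,-1.2,0,0,0,-1.2,0]'
python3 - <<'E'
from h import *
delta([.523,.160,.074],-84.4)
o=[]
for n,x in(('top',(235,160,100,100)),('side',(270,150,60,60))):
    d=cap(n);np.savez(n+'j.npz',**d); o.append(cv2.resize(d['image'][x[1]:x[1]+x[3],x[0]:x[0]+x[2]],(400,400),interpolation=2))
cv2.imwrite('pics/gj.png',np.hstack(o)[:,:,::-1])
E
```

```text
time_s: 26.4
tcp_pos: [0.5215, 0.1784, 0.0893]
eef_rot: [-33.3, 90.0, -117.7]
contact_force: [0.4, -0.1, -4.1]
gripper_width: 0.0638
tool shift cm [ 1.53 -0.03  1.84] curz -84.43 turn -0.03 tcp [0.5215 0.1784 0.0893] t 26.4 F [ 0.4 -0.1 -4.1] w 0.0638 j [ 39.2  14.  -22.8   0.  -53.2  56.3]
```

View pics/gj.png

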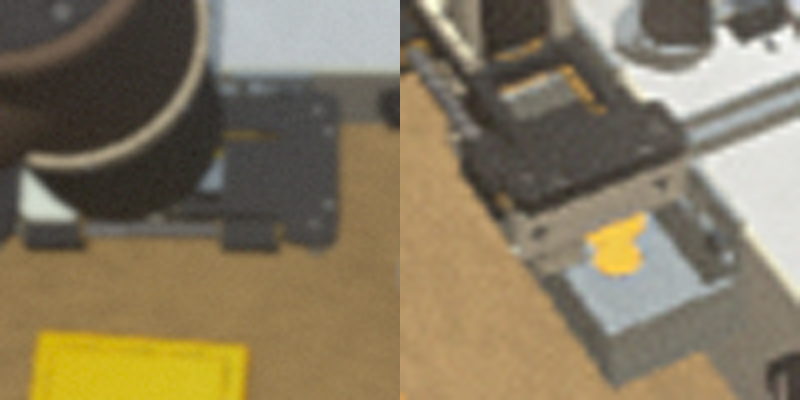

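```bash
python3 -m handwheel '[0,-0.1,0,0,0,-0.2,0,0,0,-0.3,0,0,0,-0.4,0,0,0,-0.5,0,0,0,-0.6,0,0,0,-0.6,0,0,0,-0.6,0,0,0,-0.6,0,0,0,-0.6,0,0]'; python3 -c "
from h import *
delta([.523,.160,.074],-84.4);print(sensors.get_state()['moment'])"
```

```text
time_s: 27.75
tcp_pos: [0.5155, 0.1778, 0.0893]
eef_rot: [-45.2, 90.0, -129.7]
contact_force: [0.2, 0.3, -4.4]
gripper_width: 0.0636
tool shift cm [1.53 0.57 1.84] curz -84.43 turn -0.03 tcp [0.5155 0.1778 0.0893] t 27.75 F [ 0.2  0.3 -4.4] w 0.0636 j [ 39.6  13.5 -23.5   0.  -53.   55.9]
[-0.0516131   0.17561839 -0.04375834]
```

```bash
python3 -m handwheel '[0,-0.5,0,0,0,-1,0,0,0,-1.7,0,0,0,-2.5,0,0,0,-3.5,0,0,0,-4.2,0,0,0,-4.7,0,0,0,-5,0,0,-0.5,-5,0,0,-1,-5,0,0]'
python3 - <<'E'
from h import *
delta([.561,-.209,.11],-84.4)
o=[]
for n,x in(('top',(235,160,130,130)),('side',(250,140,100,100))):
    d=cap(n);np.savez(n+'k.npz',**d); o.append(cv2.resize(d['image'][x[1]:x[1]+x[3],x[0]:x[0]+x[2]],(400,400),interpolation=2))
cv2.imwrite('pics/gk.png',np.hstack(o)[:,:,::-1])
E
```

```text
time_s: 29.0
tcp_pos: [0.4661, 0.1731, 0.0997]
eef_rot: [97.3, 90.0, 12.8]
contact_force: [-0.3, 0.6, -4.5]
gripper_width: 0.0639
tool shift cm [-1.03  5.73 38.95] curz -84.42 turn -0.02 tcp [0.4661 0.1731 0.0997] t 29.0 F [-0.3  0.6 -4.5] w 0.0639 j [ 43.1   8.4 -28.5   0.  -53.   52.5]
```

View pics/gk.png

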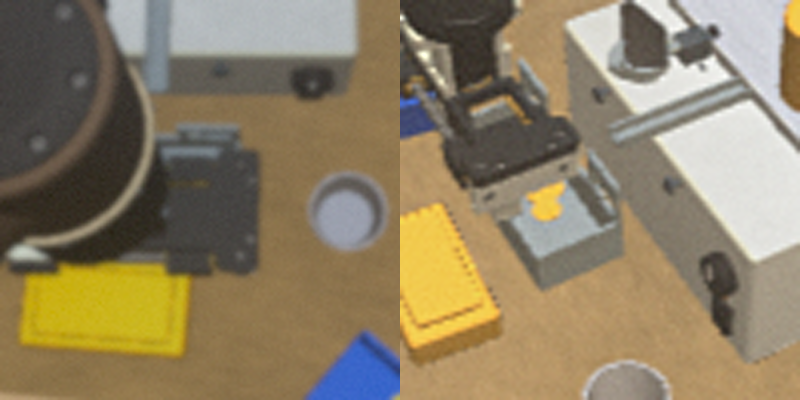

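```bash
python3 -m handwheel '[-1,0,0.5,0,-2,0.3,1.5,0,-3,0.6,3.5,0,-3,1,6,0,-3,1.5,9,0,-3,2,12,0,-3,2.5,15,0,-3,2.8,17.5,0,-3,3,19,0,-3,3,19.5,0]'; python3 -c "
from h import *
delta([.561,-.209,.13],-84.4)"
```

```text
time_s: 30.35
tcp_pos: [0.5147, -0.0192, 0.1295]
eef_rot: [84.9, 90.0, 0.4]
contact_force: [-0.6, -0.0, -4.3]
gripper_width: 0.0637
tool shift cm [-0.05  2.79 19.34] curz -84.5 turn -0.1 tcp [ 0.5147 -0.0192  0.1295] t 30.35 F [-0.6 -0.  -4.3] w 0.0637 j [ 19.7   8.3 -24.2   0.  -57.5  75.8]
```

```bash
python3 -m handwheel '[0,0.1,0.7,0,0,0.3,2,0,0,0.6,4,0,0,1,7,0,0,1.5,10,0,0,2,13,0,0,2.4,16,0,0,2.7,18,0,0,2.8,19.1,0,0,2.8,19.3,0]'
python3 - <<'E'
from h import *
delta([.561,-.209,.03],-84.4)
o=[]
for n,x in(('top',(350,120,160,160)),('side',(280,200,160,160))):
    d=cap(n);np.savez(n+'l.npz',**d); o.append(cv2.resize(d['image'][x[1]:x[1]+x[3],x[0]:x[0]+x[2]],(400,400),interpolation=2))
cv2.imwrite('pics/gl.png',np.hstack(o)[:,:,::-1])
E
```

```text
time_s: 31.6
tcp_pos: [0.5611, -0.2078, 0.1291]
eef_rot: [-115.7, 90.0, 159.9]
contact_force: [0.0, 0.4, -5.5]
gripper_width: 0.0631
tool shift cm [ 9.91 -0.02  0.12] curz -84.46 turn -0.06 tcp [ 0.5611 -0.2078  0.1291] t 31.6 F [ 0.   0.4 -5.5] w 0.0631 j [ -1.6  16.  -14.1  -0.  -59.9  97.2]
```

View pics/gl.png

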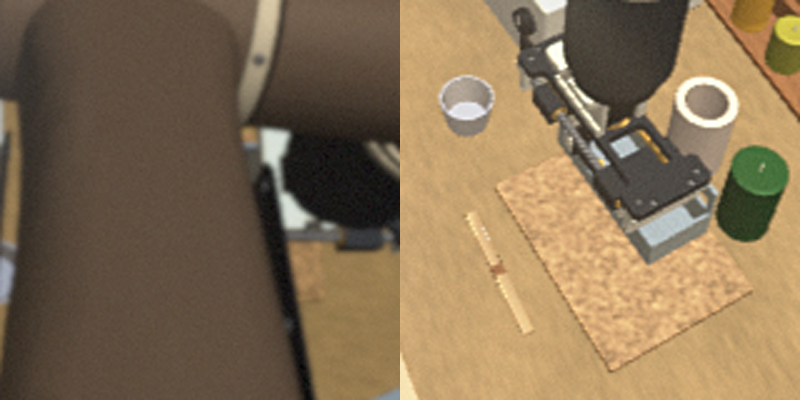

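```bash
python3 -m handwheel '[0.8,0,0,0,2,0,0,0,3.5,0,0,0,5,0,0,0,6.5,0,0,0,7.8,0,0,0,8.8,0,0,0,9.4,0,0,0,9.7,0,0,0,9.7,0,0,0]'
python3 - <<'E'
from h import *
delta([.561,-.209,.022],-84.4)
o=[]
for n,x in(('top',(350,120,160,160)),('side',(300,230,120,120))):
    d=cap(n);np.savez(n+'m.npz',**d); o.append(cv2.resize(d['image'][x[1]:x[1]+x[3],x[0]:x[0]+x[2]],(400,400),interpolation=2))
cv2.imwrite('pics/gm.png',o[1][:,:,::-1])
E
```

```text
time_s: 32.95
tcp_pos: [0.5613, -0.2076, 0.0323]
eef_rot: [66.4, 90.0, -18.0]
contact_force: [0.3, -0.6, -4.5]
gripper_width: 0.0637
tool shift cm [ 1.03 -0.04  0.14] curz -84.43 turn -0.03 tcp [ 0.5613 -0.2076  0.0323] t 32.95 F [ 0.3 -0.6 -4.5] w 0.0637 j [ -1.6  21.7 -20.3   0.  -48.   97.2]
```

View pics/gm.png

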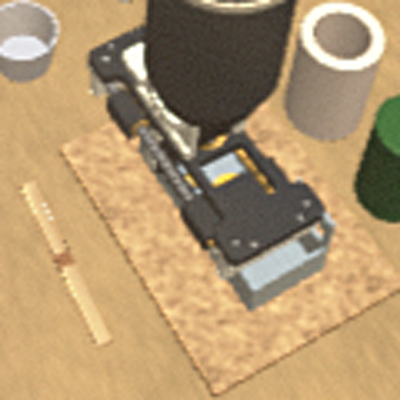

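```bash
python3 -m handwheel '[0.2,0,0,0,0.4,0,0,0,0.6,0,0,0,0.7,0,0,0,0.8,0,0,0,0.8,0,0,0,0.8,0,0,0,0.8,0,0,0,0.8,0,0,0,0.8,0,0,0]'
python3 - <<'E'
from h import *
delta([.561,-.209,.022],-84.4)
d=L('sidem')
print(onz(d,375,322.4,.02),onz(d,397.5,310.4,.02))
E
```

```text
time_s: 34.3
tcp_pos: [0.5612, -0.2076, 0.0243]
eef_rot: [45.2, 90.0, -39.2]
contact_force: [-0.6, 0.1, -4.7]
gripper_width: 0.0636
tool shift cm [ 0.23 -0.03  0.14] curz -84.43 turn -0.03 tcp [ 0.5612 -0.2076  0.0243] t 34.3 F [-0.6  0.1 -4.7] w 0.0636 j [ -1.6  22.2 -20.8   0.  -47.   97.2]
[ 0.57769544 -0.28415095  0.02      ] [ 0.64765818 -0.27941917  0.02      ]
```

```bash
python3 -m handwheel '[0.1,0,0,0,0.2,0,0,0,0.3,0,0,0,0.35,0,0,0,0.35,0,0,0,0.35,0,0,0,0.35,0,0,0,0.35,0,0,0,0.35,0,0,0,0.35,0,0,0]'
python3 - <<'E'
from h import *
delta([.561,-.209,.022],-84.4)
E
```

```text
time_s: 35.55
tcp_pos: [0.5614, -0.2076, 0.0224]
eef_rot: [64.9, 89.9, -19.5]
contact_force: [-5.2, 2.9, 9.5]
gripper_width: 0.0637
tool shift cm [ 0.04 -0.05  0.14] curz -84.41 turn -0.01 tcp [ 0.5614 -0.2076  0.0224] t 35.55 F [-5.2  2.9  9.5] w 0.0637 j [ -1.6  22.3 -20.9   0.  -46.7  97.2]
```

```bash
python3 -m handwheel '[0,0,0,0,0,0,0,0,0,0,0,0,0,0,0,0,0,0,0,0,0,0,0,0,0,0,0,0,0,0,0,0,0,0,0,0,0,0,0,0]' 8.7 5
python3 - <<'E'
from h import *
delta([.561,-.209,.022],-84.4)
d=cap('side'); cv2.imwrite('pics/gn.png',cv2.resize(d['image'][230:350,300:420],(480,480),interpolation=2)[:,:,::-1])
E
```

```text
time_s: 36.8
tcp_pos: [0.5612, -0.2076, 0.0208]
eef_rot: [75.4, 90.0, -9.0]
contact_force: [0.9, -0.1, 1.0]
gripper_width: 0.0871
tool shift cm [-0.12 -0.03  0.14] curz -84.43 turn -0.03 tcp [ 0.5612 -0.2076  0.0208] t 36.8 F [ 0.9 -0.1  1. ] w 0.0871 j [ -1.6  22.5 -20.9   0.  -46.6  97.2]
```

View pics/gn.png

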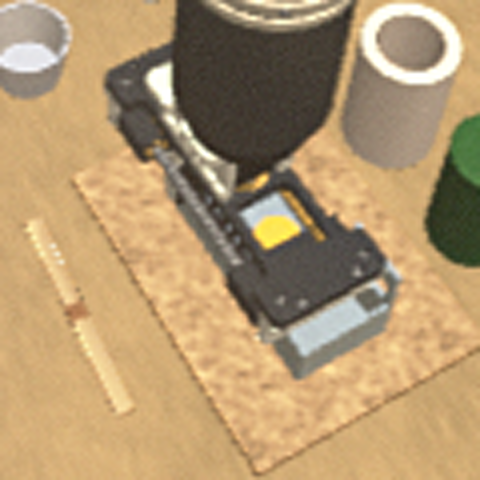

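Released, force near zero. Now straight up, then back out of the way.

```bash
python3 -m handwheel '[-0.5,0,0,0,-1.5,0,0,0,-3,0,0,0,-5,0,0,0,-8,0,0,0,-12,0,0,0,-16,0,0,0,-20,0,0,0,-22,0,0,0,-22,0,0,0]'; python3 -m handwheel '[0,0,-3,0,0,-1,-7,0,0,-2,-12,0,0,-2,-17,0,0,-2,-22,0,0,-2,-27,0,0,-2,-31,0,0,-2,-33,0,0,-2,-33,0,0,-2,-33,0]';python3 - <<'E'
from h import *
delta([.561,-.209,.022],-84.4)
for n in('top','side'): d=cap(n,n+'_end.png'); np.savez(n+'z.npz',**d)
E
```

```text
time_s: 38.1
tcp_pos: [0.5621, -0.2078, 0.2439]
eef_rot: [78.3, 89.7, -6.1]
contact_force: [-0.2, 0.4, -0.8]
gripper_width: 0.087
time_s: 39.35
tcp_pos: [0.5091, 0.1182, 0.2406]
eef_rot: [-63.1, 90.0, -147.5]
contact_force: [-1.0, -1.0, -0.4]
gripper_width: 0.0869
tool shift cm [21.86  2.01 33.07] curz -84.45 turn -0.05 tcp [0.5091 0.1182 0.2406] t 39.35 F [-1.  -1.  -0.4] w 0.0869 j [ 34.6   4.3 -13.6  -0.  -72.1  60.9]
```

View pics/side_end.png

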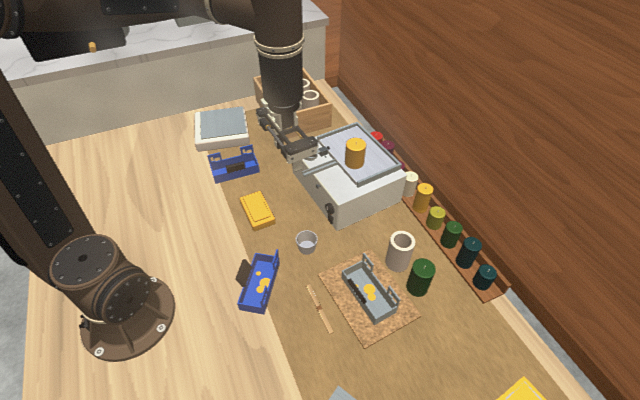

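View pics/top_end.png

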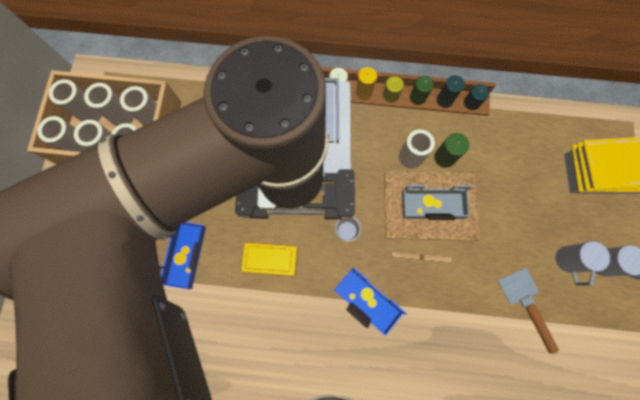

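```bash
python3 -m handwheel '[-2,0,2,0,-4,0,5,0,-6,0,8,0,-6,0,11,0,-6,0,14,0,-6,0,15,0,-6,0,15,0,-6,0,15,0,-6,0,15,0,-6,0,15,0]'
python3 - <<'E'
from h import *
d=cap('side'); f0=L('side0'); ff=L('sidef')
for q in(f0,ff,d): print(q['image'][146:149,322:334].max(2).tolist())
cv2.imwrite('pics/cam_end.png',cv2.resize(d['image'][115:185,280:350],(490,490),interpolation=2)[:,:,::-1])
print(sensors.get_state()['contact_force'])
E
```

```text
time_s: 40.7
tcp_pos: [0.5238, -0.0298, 0.3008]
eef_rot: [124.2, 90.0, 39.8]
contact_force: [-0.9, 0.4, -0.8]
gripper_width: 0.087
[[131, 97, 127, 175, 198, 151, 88, 95, 153, 203, 208, 207], [109, 95, 95, 122, 161, 160, 88, 61, 127, 208, 207, 207], [100, 102, 98, 101, 114, 127, 100, 78, 142, 211, 209, 204]]
[[130, 97, 129, 174, 189, 124, 121, 181, 211, 207, 201, 205], [108, 97, 100, 117, 129, 81, 69, 133, 209, 211, 202, 208], [99, 101, 103, 105, 105, 86, 63, 103, 178, 211, 206, 207]]
[[63, 63, 57, 56, 58, 65, 69, 50, 53, 62, 70, 73], [66, 59, 58, 67, 92, 137, 178, 115, 47, 57, 66, 68], [66, 78, 87, 105, 115, 140, 200, 219, 89, 49, 56, 66]]
[ 0.03151677 -0.15654731 -0.07276155]
```

View pics/cam_end.png

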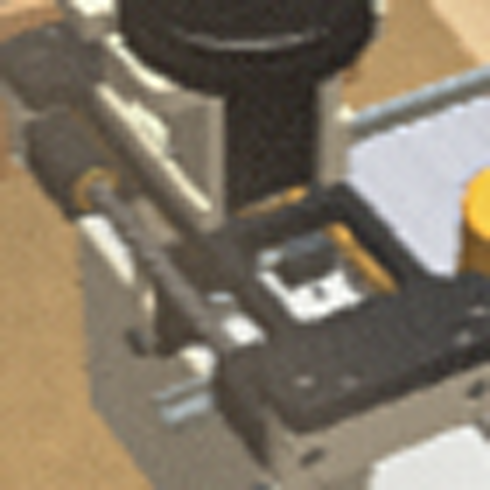

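```bash
python3 -m handwheel '[0,-2,-3,0,0,-4,-7,0,0,-5,-12,0,0,-5,-17,0,0,-5,-22,0,0,-5,-27,0,0,-5,-31,0,0,-5,-33,0,0,-5,-33,0,0,-5,-33,0]'
python3 - <<'E'
from h import *
d=cap('side'); 
print(d['image'][146:149,322:334].max(2).tolist())
cv2.imwrite('pics/cam_end2.png',cv2.resize(d['image'][115:185,280:350],(490,490),interpolation=2)[:,:,::-1])
print(sensors.get_state()['contact_force'],sensors.get_state()['joints'])
E
```

```text
time_s: 42.0
tcp_pos: [0.442, 0.2926, 0.3009]
eef_rot: [9.4, 90.0, -75.0]
contact_force: [0.8, 0.4, 0.2]
gripper_width: 0.0868
[[128, 107, 128, 176, 188, 123, 121, 176, 213, 212, 204, 204], [109, 94, 100, 121, 127, 75, 69, 131, 210, 210, 205, 205], [100, 104, 104, 106, 101, 85, 65, 101, 179, 209, 205, 207]]
[ 0.82148161 -0.2393143   0.13591489] [ 5.46956443e+01  3.61299225e+00 -6.69096765e+00  6.48052970e-03
 -7.96885103e+01  4.08376452e+01]
```

View pics/cam_end2.png

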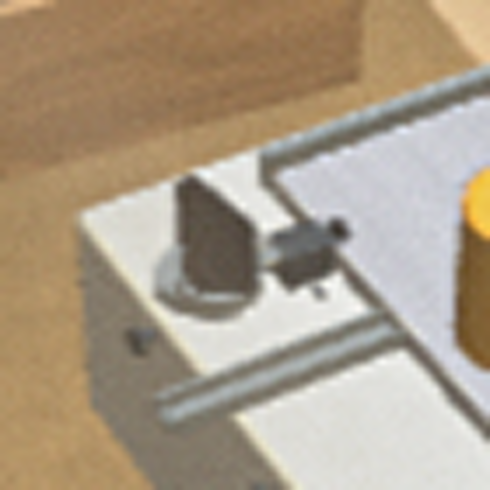

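The wing is still turned across and the plunger knob sits at the same pixel as just after the drop, so the lock is open. I am handing the job in.

```bash
python3 -c "
from plant import workorder
print(workorder.close_job())"
```

```text
the job is handed in; nothing more can be done
None
```

The grey drip tray is off the machine and standing upright on the cork board, released, with the cam lock left open. I handed the job in at about 42 s of the 67 s allowed; it reports no verdict.

**What I did:** I turned the cam wing 78° clockwise into the notch. I then gripped the tray tab by its side edges, lifted the tray 14 mm, shifted it 18 mm left and pulled it off. At the pauses between those moves, the only force on the wrist was the tray's weight, about 4.5 N. I left the two blue look-alikes alone.

**Last checks:**
- **Tray:** just before set-down its centre measured about (0.605, -0.202), against a board centre of about (0.602, -0.205). The closing pictures show it upright in the middle of the board.
- **Cam lock:** the wing is still turned across. The plunger knob sits at the same pixel as after the drop, about 1 pixel (roughly 4 mm) in from its starting position. I judged this from the picture only, as no joint reading was available.
- **Bench:** nothing I could see in the closing pictures had moved, and the arm was touching nothing, with contact force under 1 N.

**What disagreed:** the pictures show the fingers ending about 35 mm above the reported TCP. My first close on the wing missed because of this and shut on air just above it. I lowered the later grasps to allow for it.

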